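# Gauge two bored blocks and key in the verdicts

## Robot

A 6-joint arm with a two-finger parallel gripper is mounted at the origin on the work surface. World frame = base frame: x ahead of the robot, y to its left, z up, the work surface at z = 0. Lengths are in m, angles in rad, forces in N, time in s.
With the tool pointing down it reaches from about 0.325 to 0.85 m from the base axis. Payload 4.4 kg.
Tool frame: the origin (TCP) lies midway between the tips of the shut fingers; the grasp point (between the pads) lies r.tcp_to_grasp behind it (r.tcp_to_grasp is the distance from the TCP to the grasp point, in m); z points along the fingers, y is the line along which they close (so a half turn about z gives the same grasp; the last joint's range is limited). The gripper opens to 94 mm and grips with 3 to 60 N. Pads are 16 mm wide; open, the fingers measure 119 mm over their backs; the gripper's body (75 mm by 177 mm) begins 78 mm behind the grasp point.
Start: joints at [-1.385, 0.207, 1.542, -0, 1.393, -0.15], TCP at [0.189, -0.543, 0.205] pointing down, gripper open.
Joint ranges: [-2.73, 2.73], [-0.86, 2.22], [0.23, 2.46], [-1.11, 4.25], [0.08, 2.63], [-2.82, 2.82]. Speed limits (rad/s): [2.79, 2.79, 3.14, 3.14, 3.14, 3.14].

## Interface

Orientations are given as a 3x3 rotation matrix whose columns are the frame's x, y, z axes.
In Python, from workcell import r, viewer gives the robot as it stands.
- The arm moves only by the tool jog_arm, never from a script. Its argument "rows" is one flat list of numbers, 7 for each row, row after row: the shift along the tool's x, y, z in mm, then the turn, a rotation vector about the tool's x, y, z in rad, then the opening in per cent of the stroke, from 0 (shut) to 100 (fully open). A call has exactly 8 rows; each row shifts and turns the commanded pose from where the row before left it, along the tool's axes as they then stand; what a row does not reach is not made up. A row lasts 1/10 s, in which the tool goes at most 50 mm and 8.59 degrees, less where a joint would pass 70% of its speed; a pose out of reach is approached as far as the arm can. A call is refused whole if a number of a shift passes 50 or a number of a turn 0.15, either way. A call with a gripper value outside its range is refused whole. The fingers move at their own pace and stop on an object; "newtons" is the grip in N (left out, the last holds). Time passes only in rows, so rows that do not move let the fingers close, or fill a call up. It gives the time, the measured TCP pose, the force, the opening and the grip force at its end, in the units of the state.
- r.read_state(): the state, without advancing time (a new reading comes with each control period).
- viewer.grab_frame(name): name is "scene" or "top"; returns a dict with "pixels" (420x560x3 uint8, red, green, blue), "vertical_fov" (degrees; the focal length in pixels is half the picture's height over the tangent of half this angle, whatever the lens; pixels are square), "cx", "cy" (the principal point, pixels), "k1" (the pictures are not rectified: a ray, as slopes to the right and down, at radius r is drawn at 1 + k1 r^2 times it, then the intrinsics apply), "xyz" and "orientation" of the camera in the world. Camera axes: x right, y up, looking along -z (the intrinsics and any distortion apply to the point x, -y, -z); pixel columns grow to the right and rows downward; lengths in m; the calibration is good to about 2 mm. A picture is of the moment at which its call begins. There is no depth.
- r.finish_job(): hands the job in; it is judged then, once.
The state is a dict: "clock": time; "qpos": joint angles; "dq": joint speeds; "tau": joint torques, N m; "ee_pos": TCP position; "orientation": TCP orientation; "force": force on the tool from outside, world axes, zero at the start; "moment": the same for the moment, N m; "grip_width": finger opening in m; "gripper_force": force on a finger pad.
Only numpy, scipy, OpenCV 4.12 (cv2) and the standard library are available. Lean on these libraries where they do the work, as an engineer would, in place of code of your own. Each camera call takes 0.05 s, during which the arm holds its last target. There are 200 camera calls.

## Task

Try the green-handled plug gauge in the bore of the block in the blue-marked bay, then in that of the block in the yellow-marked bay: a good bore takes the gauge all the way to its collar, a bad one stops it at the mouth. Stand the gauge back in its blue cup, then on the keypad press the blue column's key and after it the yellow column's key, green for a block that passed and red for one that failed, each pressed gently until it registers and held for half a second. Press no wrong key, do not lean hard on the terminal, leave all four blocks in their bays and disturb nothing else on the bench.

Things in the scene. Friction and masses are not known exactly. Their poses are not given: they have to be found in the camera images.
- blue_bay (a point): Floor centre (16 mm above the table) of the bay with the blue strip on its robot side. Axes: z up, x to the rear row, y from yellow to blue bay. Station: fixed dark steel plate, 216 mm square, four bays 90 mm apart both ways: blue and yellow in the row nearer the robot, and behind them two with waiting blocks, not to be tested. Rails to 28 mm above the table. Position and yaw vary.
- yellow_bay (a point): The same for the bay marked by a yellow strip, 90 mm beside the blue bay.
- gauge_handle (a point): Centre of the upright plug gauge's green handle (28 mm diameter, 80 mm long); z up along the gauge. 0.2 to 0.33 kg. Below it a dark collar (40 mm diameter, 7 mm thick, top 40 mm below this point) and the steel plug (24 mm diameter, 40 mm long, last 4 mm tapered to 18 mm). At the start the collar hangs on the cup's rim.
- gauge: The whole plug gauge, 127 mm long; origin at the centre of the plug's bottom end, 87 mm below the handle's centre; z up along the gauge.
- holder_mouth (a point): Centre of the mouth of the fixed blue cup that holds the gauge: mouth 55 mm above the table, inner diameter 34 mm, outer 43 mm, on an 80 mm square foot; z up. With the gauge seated the collar lies on the rim and the handle's centre is 47 mm above the mouth.
- block_a: Loose aluminium block, 76 x 76 x 42 mm, 0.5 kg, in one of the four bays with 3 mm play; origin: centre of its underside, z up. Vertical through bore in its middle, mouth 42 mm above the origin: 26.5 mm wide (plug enters to the collar) or 22 mm (taper stops about 3 mm in). Which blocks are good and which stand in the two tested bays varies; both, one or none may be good. Only gauging tells.
- block_b: Loose aluminium block, 76 x 76 x 42 mm, 0.5 kg, in one of the four bays with 3 mm play; origin: centre of its underside, z up. Vertical through bore in its middle, mouth 42 mm above the origin: 26.5 mm wide (plug enters to the collar) or 22 mm (taper stops about 3 mm in). Which blocks are good and which stand in the two tested bays varies; both, one or none may be good. Only gauging tells.
- block_c: Loose aluminium block, 76 x 76 x 42 mm, 0.5 kg, in one of the four bays with 3 mm play; origin: centre of its underside, z up. Vertical through bore in its middle, mouth 42 mm above the origin: 26.5 mm wide (plug enters to the collar) or 22 mm (taper stops about 3 mm in). Which blocks are good and which stand in the two tested bays varies; both, one or none may be good. Only gauging tells.
- block_d: Loose aluminium block, 76 x 76 x 42 mm, 0.5 kg, in one of the four bays with 3 mm play; origin: centre of its underside, z up. Vertical through bore in its middle, mouth 42 mm above the origin: 26.5 mm wide (plug enters to the collar) or 22 mm (taper stops about 3 mm in). Which blocks are good and which stand in the two tested bays varies; both, one or none may be good. Only gauging tells.
- blue_pass_top (a point): Centre of the face of the green pass key in the keypad's blue-marked column, 46 x 52 mm, 4 mm proud. z points out of the face (17 degrees off vertical, towards the keypad's front), x up the slope, y from the yellow to the blue column. Columns 68 mm apart (coloured strip below each), rows 58 mm (green upper, red lower).
- blue_pass (a joint): How far the blue green key is pressed, 0 to 0.0035 m, square to its face. A stiff spring: starts to give at 1 N, registers at 5.5 N (0.0014 m), bottoms at 12 N; springs back. Too little to see: go by force. Over 60 N harms the panel.
- blue_reject_top (a point): Centre of the face of the red reject key in the keypad's blue-marked column, 46 x 52 mm, 4 mm proud. z points out of the face (17 degrees off vertical, towards the keypad's front), x up the slope, y from the yellow to the blue column. Columns 68 mm apart (coloured strip below each), rows 58 mm (green upper, red lower).
- blue_reject (a joint): How far the blue red key is pressed, 0 to 0.0035 m, square to its face. A stiff spring: starts to give at 1 N, registers at 5.5 N (0.0014 m), bottoms at 12 N; springs back. Too little to see: go by force. Over 60 N harms the panel.
- yellow_pass_top (a point): Centre of the face of the green pass key in the keypad's yellow-marked column, 46 x 52 mm, 4 mm proud. z points out of the face (17 degrees off vertical, towards the keypad's front), x up the slope, y from the yellow to the blue column. Columns 68 mm apart (coloured strip below each), rows 58 mm (green upper, red lower).
- yellow_pass (a joint): How far the yellow green key is pressed, 0 to 0.0035 m, square to its face. A stiff spring: starts to give at 1 N, registers at 5.5 N (0.0014 m), bottoms at 12 N; springs back. Too little to see: go by force. Over 60 N harms the panel.
- yellow_reject_top (a point): Centre of the face of the red reject key in the keypad's yellow-marked column, 46 x 52 mm, 4 mm proud. z points out of the face (17 degrees off vertical, towards the keypad's front), x up the slope, y from the yellow to the blue column. Columns 68 mm apart (coloured strip below each), rows 58 mm (green upper, red lower).
- yellow_reject (a joint): How far the yellow red key is pressed, 0 to 0.0035 m, square to its face. A stiff spring: starts to give at 1 N, registers at 5.5 N (0.0014 m), bottoms at 12 N; springs back. Too little to see: go by force. Over 60 N harms the panel.
- terminal: The fixed operator terminal with the keypad: grey, 172 mm wide (y), about 150 mm deep (x, front at -x), keypad face sloping up at 17 degrees from about 28 to 70 mm height; a slab 98 mm high behind the keys, its face at x = +49 mm. Origin: centre of the underside. Position and yaw vary; station, cup and terminal change places.
- spray_can: Loose upright spray can, 52 mm diameter, 165 mm high, about 95 mm from the cup's centre; origin at the centre of its underside. Leave it alone.
- grease_jar: Loose upright jar, 60 mm diameter, 75 mm high, about 95 mm from the cup's centre, opposite the can; origin at the centre of its underside. Leave it alone.
- oil_bottle: Loose blue bottle, 66 mm diameter, 190 mm high, behind the work things; origin at the centre of its underside. Leave it alone.
- driver: Loose screwdriver, 150 mm, lying flat behind the work things. Leave it alone.
- angle: Loose aluminium angle, 150 mm long, 40 mm high, lying behind the work things. Leave it alone.
Things that resemble listed ones, but are neither listed nor needed, are in the scene too. Leave any brown or orange look-alike of the block_d alone.

How it is judged:
By the outcome, as a careful person would: the job done as asked, in the order asked, and still so for the second after the job is handed in, with the robot touching nothing.
It also fails if it takes over 72 s, if anything falls off the work surface, if the arm or the gripper's body presses on something with over 40 N, if the wrist force passes 120 N, or if a joint passes its speed limit or range.

## Working session

There is one attempt and no reset: what is moved stays moved. The work goes in short steps, Python scripts to look and compute and a tool call to move; the robot and the scene stay as the last step left them, time stands still between calls to the robot, and variables do not carry over. Pictures are saved under pics/ and viewed, at most 10 in all, crops included, and the job is handed in when it is done.

Besides the shell and the picture viewer there is one more tool, called after "Call:" as name(argument=value, ...) on one line, values as JSON. jog_arm: Moves the arm, as the interface text tells. Its arguments: {"type":"object","properties":{"rows":{"type":"array"},"newtons":{"type":"number"}},"required":["rows"]}

```bash
ls; mkdir -p pics; python3 - <<'E'
from workcell import r, viewer
import cv2,pickle
s=r.read_state(); print(s, r.tcp_to_grasp)
for n in("scene","top"):
    f=viewer.grab_frame(n); pickle.dump(f,open(n+'0.pkl','wb'))
    cv2.imwrite(f'pics/{n}0.png',cv2.cvtColor(f['pixels'],cv2.COLOR_RGB2BGR))
    print({k:v for k,v in f.items() if k!='pixels'})
E
```

```text
pics
{'clock': 0.0, 'qpos': array([-1.38552573e+00,  2.07388434e-01,  1.54293964e+00, -3.17351275e-05,
        1.39351043e+00, -1.50492737e-01]), 'dq': array([-0.00073497,  0.00022112,  0.00063139, -0.00072532, -0.00093046,
       -0.00029865]), 'tau': array([-1.50684769e-03, -3.70883811e+01, -2.81416297e+01,  6.98272744e-02,
        3.61979753e-02, -1.79034068e-04]), 'ee_pos': array([ 0.18928915, -0.54209359,  0.20431554]), 'orientation': array([[ 9.44157286e-01,  3.29494797e-01, -4.44416319e-04],
       [ 3.29494955e-01, -9.44154769e-01,  2.20165867e-03],
       [ 3.05837292e-04, -2.22514501e-03, -9.99997478e-01]]), 'force': array([-0.82806358, -0.43836713, -0.04327319]), 'moment': array([0.03326238, 0.03571918, 0.00398081]), 'gripper_force': 0.0, 'grip_width': 0.09425095687482521} 0.0188
{'vertical_fov': 53.89958911813412, 'cx': 279.0392242069013, 'cy': 208.06151726814917, 'k1': -0.10002919778671766, 'xyz': array([1.32850023, 0.28418299, 0.58962175]), 'orientation': array([[-0.32618897, -0.47480216,  0.81741279],
       [ 0.94511885, -0.14666374,  0.29195908],
       [-0.01873798,  0.86778607,  0.49658457]])}
{'vertical_fov': 54.10749881524707, 'cx': 281.32316089239214, 'cy': 212.12114942085202, 'k1': -0.09858123035315548, 'xyz': array([ 0.48073476, -0.01252008,  0.97102975]), 'orientation': array([[ 0.02363128,  0.99803226, -0.05807904],
       [-0.99959178,  0.02265521, -0.01740727],
       [-0.01605723,  0.05846669,  0.99816021]])}
```

View pics/scene0.png

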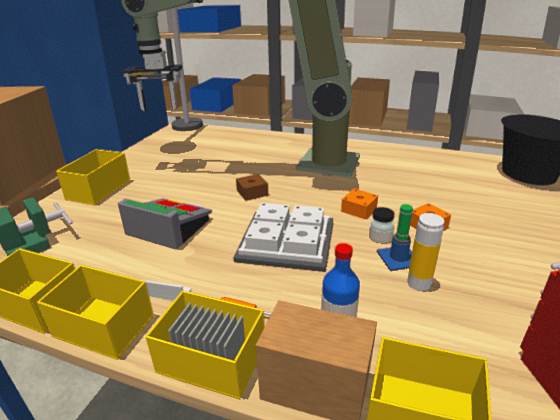

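View pics/top0.png

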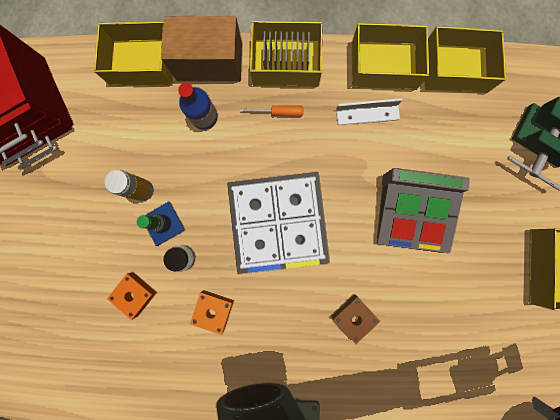

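```bash
cat > h.py <<'E'
import numpy as np, cv2, pickle
from workcell import r, viewer
def grab(n,save=None):
    f=viewer.grab_frame(n)
    if save: cv2.imwrite(save,cv2.cvtColor(f['pixels'],cv2.COLOR_RGB2BGR))
    return f
def K(f):
    F=f['pixels'].shape[0]/2/np.tan(np.radians(f['vertical_fov']/2))
    return np.array([[F,0,f['cx']],[0,F,f['cy']],[0,0,1]]), np.array([f['k1'],0,0,0.])
def ray(f,uv):
    k,d=K(f); p=cv2.undistortPoints(np.array([[uv]],float),k,d)[0,0]
    v=f['orientation']@np.array([p[0],-p[1],-1.]); return f['xyz'],v/np.linalg.norm(v)
def onz(f,uv,z):
    o,v=ray(f,uv); return o+v*(z-o[2])/v[2]
def tri(f1,u1,f2,u2):
    o,a=ray(f1,u1);p,b=ray(f2,u2)
    s=np.linalg.lstsq(np.c_[a,-b],p-o,rcond=None)[0]
    A,B=o+a*s[0],p+b*s[1]; return (A+B)/2,np.linalg.norm(A-B)
def proj(f,X):
    c=f['orientation'].T@(np.array(X)-f['xyz']); k,d=K(f)
    return cv2.projectPoints(np.array([[c[0],-c[1],-c[2]]]),np.zeros(3),np.zeros(3),k,d)[0].ravel()
def blobs(f,lo,hi,amin=25,box=None):
    h=cv2.cvtColor(f['pixels'],cv2.COLOR_RGB2HSV); m=cv2.inRange(h,lo,hi)
    if box:
        q=np.zeros_like(m);x0,y0,x1,y1=box;q[y0:y1,x0:x1]=m[y0:y1,x0:x1];m=q
    n,l,st,c=cv2.connectedComponentsWithStats(m)
    return [(c[i],st[i],l==i) for i in range(1,n) if st[i][4]>=amin]
E
python3 - <<'E'
from h import *
T=pickle.load(open('top0.pkl','rb'));S=pickle.load(open('scene0.pkl','rb'))
def show(t,b):
    for c,s,_ in b: print(t,c.round(1),s)
show('T green',blobs(T,(40,100,40),(85,255,255),box=(80,140,500,270)))
show('T red',blobs(T,(0,150,80),(6,255,255),box=(350,180,480,270)))
show('T blue',blobs(T,(100,120,50),(125,255,255),box=(100,140,480,285)))
show('T yel',blobs(T,(22,150,80),(32,255,255),box=(220,180,480,285)))
show('T bore',blobs(T,(0,0,0),(180,255,110),40,box=(235,180,322,268)))
show('S green',blobs(S,(40,100,40),(85,255,255),box=(380,190,430,260)))
show('S blue',blobs(S,(100,120,50),(125,255,255),box=(370,220,425,280)))
for n,f,b in(('T',T,(100,160,340,300)),('S',S,(230,190,460,300))):
    x0,y0,x1,y1=b;i=cv2.resize(f['pixels'][y0:y1,x0:x1],None,fx=3.3,fy=3.3,interpolation=cv2.INTER_CUBIC)
    cv2.imwrite(f'pics/c{n}.png',cv2.cvtColor(i,cv2.COLOR_RGB2BGR))
E
```

```text
T green [446.3 181.2] [423 175  40  13 231]
T green [407.8 203.9] [395 193  27  23 463]
T green [437.6 207.6] [425 197  26  22 458]
T green [143.  221.2] [137 215  13  13 137]
T green [153.9 222.1] [149 217  10  12  76]
T red [403.1 228.6] [391 218  26  22 443]
T red [432.4 232.2] [420 222  26  22 438]
T blue [166.1 224. ] [146 202  38  44 645]
T blue [400. 243.] [390 240  21   7  81]
T blue [263.2 268. ] [247 265  34   7 146]
T yel [429.  246.5] [419 244  21   6  92]
T yel [302.2 263.6] [286 260  34   8 152]
T bore [251.  181.7] [235 180  43   6 131]
T bore [318.8 200.7] [315 180   7  55 173]
T bore [264.5 212.2] [240 186  36  39  85]
T bore [287.3 209.6] [275 187  40  33  90]
T bore [295. 199.] [290 194  11  11 100]
T bore [254.9 203.8] [250 199  11  11 102]
T bore [277.3 241.4] [275 225   5  35  47]
T bore [281.9 241.2] [280 224   5  35  46]
T bore [236.9 249.7] [235 228   6  40 153]
T bore [299.9 239.1] [296 235   9   9  68]
T bore [259.5 243.9] [255 240  10   9  75]
S green [406.2 208.1] [401 204  12   9  89]
S green [403.6 223.8] [397 213  15  22 238]
S green [401.9 237.3] [396 235  13   5  37]
S blue [396.2 255.7] [377 240  35  30 650]
```

View pics/cT.png

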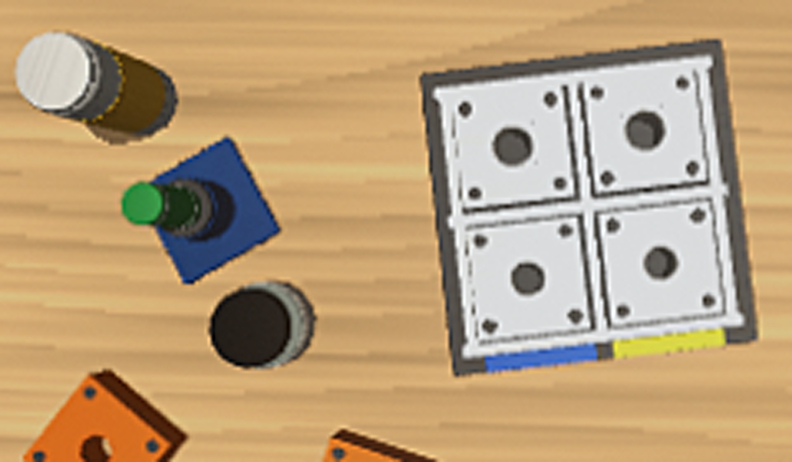

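View pics/cS.png

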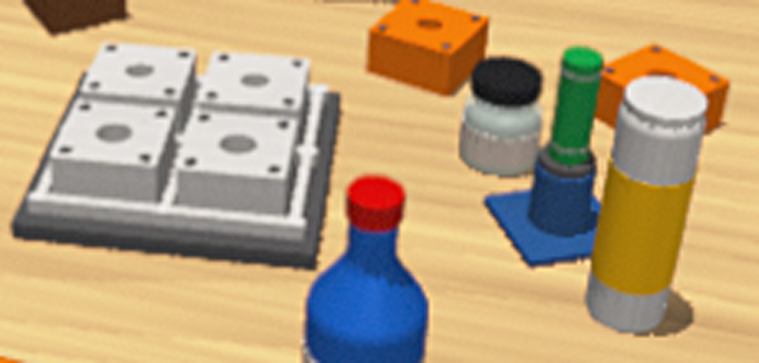

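The crops show the gauge upright in its cup: handle top at about (143,221) in the top view and (406,208) in the scene view. The can lies up-left of it and the jar down-right. The blue and yellow bores are at (259.5,244) and (300,239) in the top view.

```bash
python3 - <<'E'
from h import *
T=pickle.load(open('top0.pkl','rb'));S=pickle.load(open('scene0.pkl','rb'))
print('handle top z.142 T',onz(T,(143,221.2),.142),'S',onz(S,(406.5,207.5),.142), tri(T,(143,221.2),S,(406.5,207.5)))
foot=blobs(T,(100,120,50),(125,255,255),400,box=(100,140,230,285))[0][2]|blobs(T,(40,60,20),(85,255,255),20,box=(130,200,180,240))[0][2]
c=cv2.findContours(foot.astype(np.uint8),0,2)[0][0]; rc=cv2.minAreaRect(c); print('foot rect',rc)
print('foot ctr',onz(T,rc[0],.006), 'corners T', [onz(T,p,.006)[:2].round(4) for p in cv2.boxPoints(rc)])
for n,uv in dict(blue=(259.5,243.9),yel=(299.9,239.1),rb=(254.9,203.8),ry=(295,199)).items(): print(n,onz(T,uv,.058))
# same bores in scene crop
for n,uv in dict(blue=(230+237/3.3,190+143/3.3),yel=(230+113/3.3,190+132/3.3),): print
E
python3 - <<'E'
from h import *
T=pickle.load(open('top0.pkl','rb'));S=pickle.load(open('scene0.pkl','rb'))
pb=blobs(S,(0,0,0),(180,80,150),25,box=(240,200,340,265))
for c,s,_ in pb: print(c.round(1),s)
for n,uv in dict(blue=(259.5,243.9),yel=(299.9,239.1)).items(): print(n,proj(S,onz(T,uv,.058)))
P={}
for n,uv,z in (('gb',(407.8,203.9),.061),('gy',(437.6,207.6),.061),('rb',(403.1,228.6),.044),('ry',(432.4,232.2),.044),('sb',(400,243),.03),('sy',(429,246.5),.03)):
    P[n]=onz(T,uv,z);print(n,P[n].round(4))
print('col',np.linalg.norm(P['gb']-P['gy']),np.linalg.norm(P['rb']-P['ry']),'row',np.linalg.norm(P['gb']-P['rb']),np.linalg.norm(P['gy']-P['ry']))
can=onz(T,(125.5,181.5),.165);print('can',can,'jar',onz(T,(100+250/3.3,160+325/3.3),.075))
E
```

```text
handle top z.142 T [0.50387589 0.28527753 0.142     ] S [0.50715965 0.28628569 0.142     ] (array([0.50389785, 0.28612915, 0.14014686]), np.float64(0.0003555872707685056))
foot rect ((159.53773498535156, 224.36793518066406), (33.80074691772461, 39.045692443847656), 60.945396423339844)
foot ctr [0.50112472 0.293379   0.006     ] corners T [array([0.5122, 0.3559]), array([0.5594, 0.2742]), array([0.4901, 0.2318]), array([0.4429, 0.3128])]
blue [0.46216535 0.05013782 0.058     ]
yel [ 0.47492947 -0.03916978  0.058     ]
rb [0.55110946 0.06277064 0.058     ]
ry [ 0.56382741 -0.02637296  0.058     ]
[266.4 237.7] [240 209  50  42 532]
[314.2 224.5] [291 217  33  18  81]
[288.7 254.5] [ 240  218   93   47 1030]
[263.8 229.7] [259 228  10   5  34]
[301.5 233.4] [297 232  10   4  34]
[301.9 247.6] [283 236  38  19 370]
blue [307.34924836 214.27915252]
yel [272.30483853 211.43755782]
gb [ 0.5584 -0.2782  0.061 ]
gy [ 0.5518 -0.3461  0.061 ]
rb [ 0.5036 -0.2728  0.044 ]
ry [ 0.4968 -0.3404  0.044 ]
sb [ 0.4708 -0.2698  0.03  ]
sy [ 0.464  -0.3376  0.03  ]
col 0.0681812317989033 0.06796298656930305 row 0.05769445694669946 0.05779835909147811
can [0.58231064 0.317013   0.165     ] jar [0.42569963 0.23237938 0.075     ]Traceback (most recent call last):
  File "<stdin>", line 9, in <module>
ValueError: too many values to unpack (expected 2)
```

Call:
jog_arm(rows=[14,-17,0,0,0,-0.05,100,28,-34,0,0,0,-0.05,100,28,-34,0,0,0,-0.05,100,28,-34,0,0,0,-0.04,100,28,-34,0,0,0,0,100,28,-34,0,0,0,0,100,28,-34,0,0,0,0,100,28,-34,0,0,0,0,100], newtons=30)

```text
clock: 0.9
ee_pos: [0.2585, -0.2186, 0.2049]
orientation: [[0.865, 0.501, -0.0], [0.501, -0.865, 0.001], [0.0, -0.001, -1.0]]
force: [0.9, 0.5, 0.3]
grip_width: 0.0937
gripper_force: 0.0
```

```bash
cat > go.py <<'E'
# usage: go.py x y z [yaw_of_tool_y_deg]: tool-frame shift (mm) and turn to a down-pointing target
import sys; from h import *
from scipy.spatial.transform import Rotation as R
s=r.read_state(); Q=s['orientation']; t=np.array([float(a) for a in sys.argv[1:4]])
print('t',round(s['clock'],2),'pos',s['ee_pos'].round(4),'F',s['force'].round(1),'M',s['moment'].round(2),'w',round(s['grip_width'],4),'gf',round(s['gripper_force'],1),'q',s['qpos'].round(2))
if len(sys.argv)>4:
    a=np.radians(float(sys.argv[4])); y=np.array([np.cos(a),np.sin(a),0]); z=np.array([0,0,-1.]); D=np.c_[np.cross(y,z),y,z]
    print('turn tool',R.from_matrix(Q.T@D).as_rotvec().round(4),'shift in target axes',(1000*D.T@(t-s['ee_pos'])).round(1))
print('shift now',(1000*Q.T@(t-s['ee_pos'])).round(1))
E
python3 go.py .504 .2855 .2 -60
```

```text
t 0.9 pos [ 0.2585 -0.2186  0.2049] F [0.9 0.5 0.3] M [-0.01 -0.02 -0.02] w 0.0937 gf 0.0 q [-0.96 -0.34  2.06  0.    1.43  0.09]
turn tool [-0.0007 -0.0003  0.0012] shift in target axes [ 464.7 -313.8    4.9]
shift now [ 465.1 -313.2    5.3]
```

Call:
jog_arm(rows=[40,0,0,0,0,0,100,40,-10,0,0,0,0,100,38,-30,0,0,0,0,100,38,-30,0,0,0,0,100,38,-30,0,0,0,0,100,38,-30,0,0,0,0,100,38,-30,0,0,0,0,100,38,-30,0,0,0,0,100])

```text
clock: 1.7
ee_pos: [0.4298, 0.1005, 0.2053]
orientation: [[0.865, 0.502, 0.0], [0.502, -0.865, -0.0], [-0.0, 0.0, -1.0]]
force: [-0.0, -0.9, -0.3]
grip_width: 0.0941
gripper_force: 0.0
```

```bash
python3 go.py .504 .2855 .2 -60
```

```text
t 1.7 pos [0.4298 0.1005 0.2053] F [-0.  -0.9 -0.3] M [-0.03 -0.08  0.02] w 0.0941 gf 0.0 q [ 0.03 -0.09  1.85 -0.    1.38  1.08]
turn tool [0.0003 0.0001 0.0028] shift in target axes [ 156.7 -123.1    5.3]
shift now [ 157.1 -122.7    5.2]
```

Call:
jog_arm(rows=[38,-30,0,0,0,0,100,38,-30,0,0,0,0,100,38,-30,0,0,0,0,100,26,-20,0,0,0,0,100,6,-5,0,0,0,0,100,0,0,0,0,0,0,100,0,0,0,0,0,0,100,0,0,0,0,0,0,100])

```text
clock: 2.5
ee_pos: [0.4979, 0.2696, 0.2054]
orientation: [[0.866, 0.5, -0.001], [0.5, -0.866, -0.001], [-0.001, 0.0, -1.0]]
force: [0.9, 0.2, -0.5]
grip_width: 0.094
gripper_force: 0.0
```

```bash
python3 go.py .504 .2855 .087 -60
```

```text
t 2.5 pos [0.4979 0.2696 0.2054] F [ 0.9  0.2 -0.5] M [ 0.03 -0.05  0.01] w 0.094 gf 0.0 q [ 0.34  0.19  1.56 -0.    1.39  1.39]
turn tool [0.0003 0.0008 0.0005] shift in target axes [ 13.2 -10.7 118.4]
shift now [ 13.3 -10.8 118.4]
```

Call:
jog_arm(rows=[13,-11,0,0,0,0,100,0,0,10,0,0,0,100,0,0,35,0,0,0,100,0,0,35,0,0,0,100,0,0,30,0,0,0,100,0,0,8,0,0,0,100,0,0,0,0,0,0,100,0,0,0,0,0,0,100])

```text
clock: 3.3
ee_pos: [0.5051, 0.287, 0.0889]
orientation: [[0.865, 0.501, 0.002], [0.501, -0.865, 0.001], [0.002, 0.0, -1.0]]
force: [0.2, -0.2, -1.0]
grip_width: 0.0943
gripper_force: 0.0
```

```bash
python3 go.py .504 .2855 .087 -60; python3 - <<'E'
from h import *
for n in("scene",):
    f=grab(n,'pics/s1.png')
    for c,s,_ in blobs(f,(40,100,40),(85,255,255),20,box=(370,180,440,260)): print(c,s)
E
```

```text
t 3.3 pos [0.5051 0.287  0.0889] F [ 0.2 -0.2 -1. ] M [ 0.01 -0.    0.  ] w 0.0943 gf 0.0 q [ 0.37  0.34  1.63 -0.    1.17  1.41]
turn tool [ 0.0005 -0.0022  0.0017] shift in target axes [-1.7  0.8  1.9]
shift now [-1.7  0.8  1.9]
[406.2173913  208.10869565] [400 204  13   9  92]
[403.6184739  223.81526104] [397 213  15  22 249]
[401.85  237.225] [396 234  13   6  40]
```

View pics/s1.png

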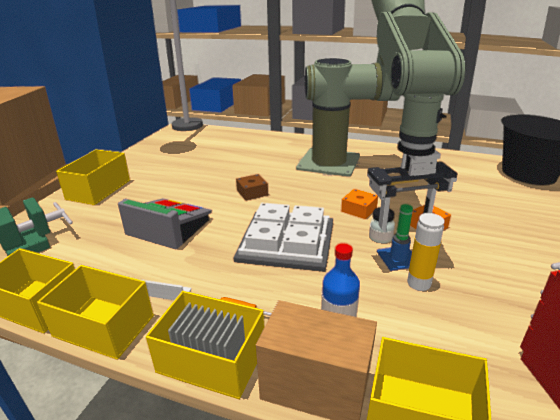

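The fingers straddle the handle (405,222) and are clear of the can and jar, so I'm closing.

Call:
jog_arm(rows=[-1,0,1,0,0,0,60,0,0,0,0,0,0,30,0,0,0,0,0,0,0,0,0,0,0,0,0,0,0,0,0,0,0,0,0,0,0,0,0,0,0,0,0,0,0,0,0,0,0,0,0,0,0,0,0,0], newtons=40)

```text
clock: 4.15
ee_pos: [0.5032, 0.2866, 0.0864]
orientation: [[0.865, 0.502, -0.0], [0.502, -0.865, -0.0], [-0.0, -0.0, -1.0]]
force: [0.8, -0.4, 0.2]
grip_width: 0.0337
gripper_force: 0.0
```

```bash
python3 go.py .504 .2855 .087 -60
```

```text
t 4.15 pos [0.5032 0.2866 0.0864] F [ 0.8 -0.4  0.2] M [-0.06 -0.02  0.04] w 0.0337 gf 0.0 q [ 0.37  0.34  1.64 -0.    1.16  1.41]
turn tool [-0.      0.0001  0.0022] shift in target axes [ 0.2  1.4 -0.6]
shift now [ 0.2  1.4 -0.6]
```

Call:
jog_arm(rows=[0,0,0,0,0,0,0,0,0,0,0,0,0,0,0,0,0,0,0,0,0,0,0,-5,0,0,0,0,0,0,-20,0,0,0,0,0,0,-30,0,0,0,0,0,0,-30,0,0,0,0,0,0,-5,0,0,0,0], newtons=40)

```text
clock: 4.95
ee_pos: [0.5057, 0.2879, 0.1808]
orientation: [[0.865, 0.502, 0.007], [0.502, -0.865, 0.003], [0.008, 0.001, -1.0]]
force: [0.9, 0.7, -1.8]
grip_width: 0.0272
gripper_force: 40.0
```

```bash
python3 - <<'E'
from h import *
f=grab('scene'); 
for c,s,_ in blobs(f,(40,100,40),(85,255,255),20,box=(330,100,460,260)): print('S',c,s)
x0,y0,x1,y1=340,120,460,290
cv2.imwrite('pics/s2.png',cv2.cvtColor(cv2.resize(f['pixels'][y0:y1,x0:x1],None,fx=3.5,fy=3.5),cv2.COLOR_RGB2BGR))
E
python3 go.py .4622 .0501 .166 -60
```

```text
S [414.19767442 169.18604651] [409 165  12   9  86]
S [411.79365079 186.27380952] [403 175  17  24 252]
S [407.88 201.46] [402 199  13   6  50]
t 5.0 pos [0.505  0.2875 0.1796] F [ 0.7  0.5 -1.8] M [-0.01 -0.07  0.02] w 0.0272 gf 40.0 q [0.37 0.24 1.56 0.   1.34 1.41]
turn tool [ 0.0007 -0.006   0.0023] shift in target axes [-155.8  184.2   13.6]
shift now [-156.3  183.8   12.8]
```

View pics/s2.png

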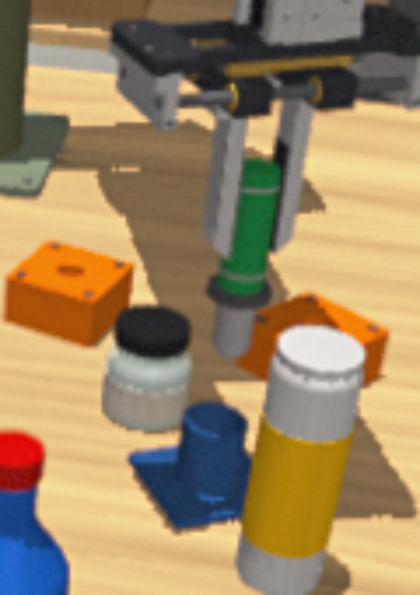

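The gauge hangs upright in the fingers, free of the cup (plug around (407,215) in the full frame). Next I'm carrying it to the blue bore.

Call:
jog_arm(rows=[-10,12,0,0,0,0,0,-26,31,0,0,0,0,0,-28,33,0,0,0,0,0,-28,33,0,0,0,0,0,-28,33,0,0,0,0,0,-26,30,0,0,0,0,0,-10,12,0,0,0,0,0,0,0,0,0,0,0,0])

```text
clock: 5.8
ee_pos: [0.4579, 0.0467, 0.1739]
orientation: [[0.867, 0.498, -0.005], [0.498, -0.867, -0.0], [-0.005, -0.002, -1.0]]
force: [-0.7, 0.5, -2.8]
grip_width: 0.0272
gripper_force: 40.0
```

Call:
jog_arm(rows=[0,0,0,0,0,0,0,0,0,0,0,0,0,0,0,0,0,0,0,0,0,0,0,0,0,0,0,0,0,0,0,0,0,0,0,0,0,0,0,0,0,0,0,0,0,0,0,0,0,0,0,0,0,0,0,0])

```text
clock: 6.6
ee_pos: [0.4607, 0.0493, 0.1765]
orientation: [[0.865, 0.502, 0.0], [0.502, -0.865, -0.0], [0.0, 0.0, -1.0]]
force: [0.1, -0.6, -2.0]
grip_width: 0.0272
gripper_force: 40.0
```

```bash
python3 go.py .4622 .0501 .135 -60;  python3 - <<'E'
from h import *
f=grab('scene'); h=[b for b in blobs(f,(40,100,40),(85,255,255),8,box=(240,80,360,260))]
for c,s,_ in h: print(c,s)
x0,y0,x1,y1=240,120,360,260
cv2.imwrite('pics/s3.png',cv2.cvtColor(cv2.resize(f['pixels'][y0:y1,x0:x1],None,fx=4.2,fy=4.2,interpolation=cv2.INTER_CUBIC),cv2.COLOR_RGB2BGR))
p=r.read_state()['ee_pos']
for dz in (.0556,-.0244,-.0314,-.0714): print(dz,proj(f,p+[0,0,dz]))
E
```

```text
t 6.6 pos [0.4607 0.0493 0.1765] F [ 0.1 -0.6 -2. ] M [-0.01 -0.02 -0.03] w 0.0272 gf 40.0 q [-0.08 -0.01  1.84 -0.    1.31  0.96]
turn tool [ 0.0001 -0.0001  0.0024] shift in target axes [ 1.7  0.  41.5]
shift now [ 1.7  0.  41.5]
[308.77777778 150.46031746] [304 148  11   6  63]
[308.39810427 165.68246445] [303 155  12  22 211]
[307.5  180.05] [302 178  12   5  40]
0.0556 [308.22848121 149.3098854 ]
-0.0244 [307.72988097 180.34950458]
-0.0314 [307.68657981 182.95380873]
-0.0714 [307.4405065  197.50400001]
```

View pics/s3.png

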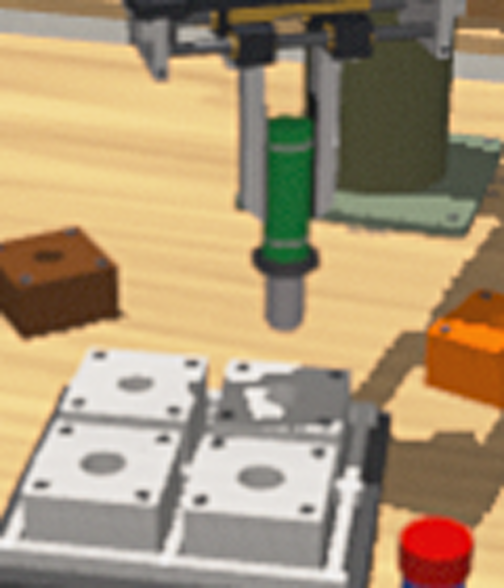

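The gauge hangs straight above the blue block: its axis is at column 308 and the plug end at row 198, above the mouth at (307,214). I'll lower it gently.

Call:
jog_arm(rows=[2,0,5,0,0,0,0,0,0,15,0,0,0,0,0,0,18,0,0,0,0,0,0,5,0,0,0,0,0,0,2,0,0,0,0,0,0,1,0,0,0,0,0,0,1,0,0,0,0,0,0,0,0,0,0,0])

```text
clock: 7.45
ee_pos: [0.4629, 0.0502, 0.13]
orientation: [[0.865, 0.502, 0.001], [0.502, -0.865, -0.0], [0.001, 0.001, -1.0]]
force: [-0.0, 0.8, -1.6]
grip_width: 0.0272
gripper_force: 40.0
```

```bash
python3 go.py .4622 .0501 .12 -60
```

```text
t 7.45 pos [0.4629 0.0502 0.13  ] F [-0.   0.8 -1.6] M [0.   0.01 0.02] w 0.0272 gf 40.0 q [-0.08  0.05  1.88  0.    1.21  0.97]
turn tool [ 0.0007 -0.0011  0.0022] shift in target axes [-0.6 -0.3 10. ]
shift now [-0.6 -0.3 10. ]
```

Call:
jog_arm(rows=[-0.5,0,1,0,0,0,0,0,0,1,0,0,0,0,0,0,1,0,0,0,0,0,0,1,0,0,0,0,0,0,1,0,0,0,0,0,0,0,0,0,0,0,0,0,0,0,0,0,0,0,0,0,0,0,0,0])

```text
clock: 8.25
ee_pos: [0.4622, 0.0496, 0.1261]
orientation: [[0.865, 0.502, 0.0], [0.502, -0.865, -0.001], [-0.0, 0.001, -1.0]]
force: [-4.3, -1.6, 8.1]
grip_width: 0.0274
gripper_force: 40.0
```

```bash
python3 go.py .4622 .0501 .12 -60
```

```text
t 8.25 pos [0.4622 0.0496 0.1261] F [-4.3 -1.6  8.1] M [-0.22  0.94 -0.01] w 0.0274 gf 40.0 q [-0.08  0.06  1.89 -0.    1.2   0.97]
turn tool [0.0009 0.0003 0.0025] shift in target axes [ 0.3 -0.4  6.1]
shift now [ 0.3 -0.4  6.1]
```

Call:
jog_arm(rows=[-0.7,0,0,0,0,0,0,-0.8,0,0,0,0,0,0,0,0,1,0,0,0,0,0,0,1,0,0,0,0,0,0,0,0,0,0,0,0,0,0,0,0,0,0,0,0,0,0,0,0,0,0,0,0,0,0,0,0])

```text
clock: 9.05
ee_pos: [0.462, 0.0493, 0.1258]
orientation: [[0.865, 0.502, 0.003], [0.502, -0.865, 0.0], [0.002, 0.001, -1.0]]
force: [-5.1, 1.3, 15.2]
grip_width: 0.0273
gripper_force: 40.0
```

```bash
python3 go.py .4622 .0501 .12 -60
```

```text
t 9.05 pos [0.462  0.0493 0.1258] F [-5.1  1.3 15.2] M [0.14 1.32 0.05] w 0.0273 gf 40.0 q [-0.08  0.05  1.89  0.    1.2   0.96]
turn tool [ 0.0012 -0.0023  0.0024] shift in target axes [ 0.5 -0.6  5.8]
shift now [ 0.5 -0.6  5.8]
```

Call:
jog_arm(rows=[0,0,-3,0,0,0,0,0,0,-3,0,0,0,0,0,0,-1,0,0,0,0,0,0,0,0,0,0,0,0,0,0,0,0,0,0,0,0,0,0,0,0,0,0,0,0,0,0,0,0,0,0,0,0,0,0,0])

```text
clock: 9.85
ee_pos: [0.4605, 0.0492, 0.1293]
orientation: [[0.865, 0.502, -0.0], [0.502, -0.865, 0.0], [-0.0, -0.0, -1.0]]
force: [-0.7, 0.2, -2.0]
grip_width: 0.0276
gripper_force: 40.0
```

```bash
python3 go.py .4622 .0501 .12 -60
```

```text
t 9.85 pos [0.4605 0.0492 0.1293] F [-0.7  0.2 -2. ] M [ 0.01 -0.03 -0.  ] w 0.0276 gf 40.0 q [-0.08  0.05  1.89  0.    1.21  0.96]
turn tool [-0.0002  0.0003  0.0022] shift in target axes [1.9 0.1 9.3]
shift now [1.9 0.1 9.3]
```

Call:
jog_arm(rows=[-1,0,0,0,0,0,0,-0.7,-0.7,1,0,0,0,0,0,0,1,0,0,0,0,0,0,1,0,0,0,0,0,0,1,0,0,0,0,0,0,1,0,0,0,0,0,0,1,0,0,0,0,0,0,0,0,0,0,0])

```text
clock: 10.65
ee_pos: [0.4611, 0.0491, 0.1259]
orientation: [[0.865, 0.502, 0.005], [0.502, -0.865, 0.0], [0.004, 0.002, -1.0]]
force: [0.1, 1.6, 9.6]
grip_width: 0.0273
gripper_force: 40.0
```

```bash
python3 go.py .4622 .0501 .12 -60
```

```text
t 10.65 pos [0.4611 0.0491 0.1259] F [0.1 1.6 9.6] M [ 0.26 -0.14  0.03] w 0.0273 gf 40.0 q [-0.08  0.05  1.89  0.    1.19  0.96]
turn tool [ 0.0022 -0.0043  0.0021] shift in target axes [ 1.5 -0.3  5.9]
shift now [ 1.4 -0.4  5.9]
```

Blue bore: centred, with a purely vertical 10–15 N reaction, it stops the gauge about 3 mm in on every try, so blue failed. Next is the yellow bore.

Call:
jog_arm(rows=[0,0,-8,0,0,0,0,0,0,-15,0,0,0,0,-8,20,0,0,0,0,0,-10,25,0,0,0,0,0,-10,25,0,0,0,0,0,-4,14,0,0,0,0,0,0,0,0,0,0,0,0,0,0,0,0,0,0,0])

```text
clock: 11.45
ee_pos: [0.4724, -0.0391, 0.1458]
orientation: [[0.865, 0.501, -0.002], [0.501, -0.865, 0.001], [-0.001, -0.002, -1.0]]
force: [0.1, 0.8, -3.1]
grip_width: 0.0274
gripper_force: 40.0
```

```bash
python3 go.py .474 -.040 .128 -60; python3 - <<'E'
from h import *
f=grab('scene')
for z in (.0556,-.0244): print(proj(f,r.read_state()['ee_pos']+[0,0,z]))
for c,s,_ in blobs(f,(40,100,40),(85,255,255),8,box=(220,80,340,240)): print(c,s)
E
```

```text
t 11.45 pos [ 0.4724 -0.0391  0.1458] F [ 0.1  0.8 -3.1] M [-0.   -0.04  0.03] w 0.0274 gf 40.0 q [-0.27  0.05  1.84  0.    1.25  0.78]
turn tool [-0.0022  0.0012  0.0015] shift in target axes [ 0.9  1.5 17.8]
shift now [ 0.9  1.6 17.8]
[271.18320762 159.1620654 ]
[272.08123145 188.92629288]
[271.16666667 160.43333333] [266 158  11   6  60]
[271.79338843 177.10743802] [267 165  11  26 242]
```

Call:
jog_arm(rows=[1,1,8,0,0,0,0,0,0,7,0,0,0,0,0,0,2,0,0,0,0,0,0,1,0,0,0,0,0,0,1,0,0,0,0,0,0,1,0,0,0,0,0,0,1,0,0,0,0,0,0,0,0,0,0,0])

```text
clock: 12.3
ee_pos: [0.4748, -0.0401, 0.1263]
orientation: [[0.865, 0.502, 0.0], [0.502, -0.865, 0.0], [0.0, -0.0, -1.0]]
force: [-2.9, 2.1, 4.8]
grip_width: 0.0274
gripper_force: 40.0
```

```bash
python3 go.py .474 -.040 .12 -60
```

```text
t 12.3 pos [ 0.4748 -0.0401  0.1263] F [-2.9  2.1  4.8] M [ 0.26  0.56 -0.  ] w 0.0274 gf 40.0 q [-0.27  0.08  1.86  0.    1.2   0.78]
turn tool [-0.0001 -0.0002  0.0022] shift in target axes [-0.6 -0.4  6.3]
shift now [-0.6 -0.4  6.3]
```

Call:
jog_arm(rows=[0,0,-3,0,0,0,0,-0.8,-1.3,0,0,0,0,0,0,0,1,0,0,0,0,0,0,1,0,0,0,0,0,0,1,0,0,0,0,0,0,1,0,0,0,0,0,0,1,0,0,0,0,0,0,0,0,0,0,0])

```text
clock: 13.1
ee_pos: [0.4744, -0.0398, 0.1258]
orientation: [[0.865, 0.502, 0.002], [0.502, -0.865, -0.001], [0.001, 0.002, -1.0]]
force: [-2.3, 0.2, 11.0]
grip_width: 0.0272
gripper_force: 40.0
```

```bash
python3 go.py .474 -.040 .12 -60
```

```text
t 13.1 pos [ 0.4744 -0.0398  0.1258] F [-2.3  0.2 11. ] M [0.12 0.79 0.01] w 0.0272 gf 40.0 q [-0.27  0.08  1.86 -0.    1.2   0.78]
turn tool [ 0.0016 -0.0012  0.0023] shift in target axes [-0.4 -0.   5.8]
shift now [-0.4 -0.   5.8]
```

Call:
jog_arm(rows=[0,0,-4,0,0,0,0,-1.2,-0.6,0,0,0,0,0,0,0,2,0,0,0,0,0,0,1,0,0,0,0,0,0,1,0,0,0,0,0,0,1,0,0,0,0,0,0,1,0,0,0,0,0,0,0,0,0,0,0])

```text
clock: 13.9
ee_pos: [0.4742, -0.0399, 0.1256]
orientation: [[0.865, 0.502, 0.004], [0.502, -0.865, -0.001], [0.003, 0.003, -1.0]]
force: [-4.8, 2.0, 21.2]
grip_width: 0.0272
gripper_force: 40.0
```

```bash
python3 go.py .474 -.040 .12 -60
```

```text
t 13.9 pos [ 0.4742 -0.0399  0.1256] F [-4.8  2.  21.2] M [ 0.37  1.02 -0.02] w 0.0272 gf 40.0 q [-0.27  0.08  1.86  0.    1.2   0.78]
turn tool [ 0.0028 -0.0032  0.0023] shift in target axes [-0.3  0.   5.6]
shift now [-0.3  0.   5.6]
```

Yellow bore: it locks at the same 3 mm depth under 21 N, with the position fixed wherever I aim. Yellow failed too, so I'm taking the gauge back to its cup.

Call:
jog_arm(rows=[0,0,-8,0,0,0,0,0,0,-20,0,0,0,0,0,0,-30,0,0,0,0,30,-40,0,0,0,0,0,30,-40,0,0,0,0,0,30,-40,0,0,0,0,0,30,-40,0,0,0,0,0,30,-40,0,0,0,0,0])

```text
clock: 14.7
ee_pos: [0.4999, 0.2103, 0.1778]
orientation: [[0.865, 0.502, -0.003], [0.502, -0.865, -0.001], [-0.003, -0.001, -1.0]]
force: [0.7, 0.4, -1.8]
grip_width: 0.0274
gripper_force: 40.0
```

```bash
python3 go.py .504 .2864 .18 -60
```

```text
t 14.7 pos [0.4999 0.2103 0.1778] F [ 0.7  0.4 -1.8] M [-0.1  -0.02 -0.05] w 0.0274 gf 40.0 q [ 0.24  0.16  1.65 -0.    1.33  1.28]
turn tool [-0.0007  0.0034  0.002 ] shift in target axes [ 41.6 -63.8  -2.2]
shift now [ 41.8 -63.7  -2.3]
```

Call:
jog_arm(rows=[18,-28,0,0,0,0,0,10,-14,0,0,0,0,0,4,-6,0,0,0,0,0,0,0,0,0,0,0,0,0,0,0,0,0,0,0,0,0,0,0,0,0,0,0,0,0,0,0,0,0,0,0,0,0,0,0,0])

```text
clock: 15.5
ee_pos: [0.5051, 0.2655, 0.1796]
orientation: [[0.866, 0.501, 0.0], [0.501, -0.866, -0.0], [0.0, 0.0, -1.0]]
force: [-0.2, -0.4, -1.6]
grip_width: 0.0273
gripper_force: 40.0
```

```bash
python3 go.py .504 .2862 .18 -60
```

```text
t 15.5 pos [0.5051 0.2655 0.1796] F [-0.2 -0.4 -1.6] M [ 0.02  0.04 -0.02] w 0.0273 gf 40.0 q [ 0.33  0.22  1.58 -0.    1.34  1.38]
turn tool [ 0.0001 -0.0002  0.0009] shift in target axes [  9.4 -18.5  -0.4]
shift now [  9.4 -18.5  -0.4]
```

Call:
jog_arm(rows=[9,-18,0,0,0,0,0,0.5,-0.5,5,0,0,0,0,0,0,20,0,0,0,0,0,0,20,0,0,0,0,0,0,8,0,0,0,0,0,0,8,0,0,0,0,0,0,8,0,0,0,0,0,0,0,0,0,0,0])

```text
clock: 16.3
ee_pos: [0.5034, 0.2867, 0.1096]
orientation: [[0.865, 0.502, -0.001], [0.502, -0.865, -0.001], [-0.002, -0.0, -1.0]]
force: [-0.4, 0.1, -2.1]
grip_width: 0.0276
gripper_force: 40.0
```

```bash
python3 go.py .5036 .2864 .0864 -60
```

```text
t 16.3 pos [0.5034 0.2867 0.1096] F [-0.4  0.1 -2.1] M [-0.03 -0.03 -0.05] w 0.0276 gf 40.0 q [ 0.37  0.31  1.62 -0.    1.21  1.41]
turn tool [-0.0002  0.0016  0.0021] shift in target axes [ 0.   0.4 23.2]
shift now [ 0.1  0.4 23.2]
```

In the cup without contact, so I'm lowering to the rim.

Call:
jog_arm(rows=[0,0,8,0,0,0,0,0,0,8,0,0,0,0,0,0,3,0,0,0,0,0,0,2,0,0,0,0,0,0,1,0,0,0,0,0,0,0.5,0,0,0,0,0,0,0,0,0,0,0,0,0,0,0,0,0,0])

```text
clock: 17.1
ee_pos: [0.5041, 0.2872, 0.0882]
orientation: [[0.865, 0.502, 0.0], [0.502, -0.865, 0.0], [0.001, 0.0, -1.0]]
force: [-0.2, -0.2, -1.8]
grip_width: 0.0272
gripper_force: 40.0
```

```bash
python3 go.py .5036 .2864 .0864 -60
```

```text
t 17.1 pos [0.5041 0.2872 0.0882] F [-0.2 -0.2 -1.8] M [ 0.01 -0.05 -0.07] w 0.0272 gf 40.0 q [0.37 0.34 1.64 0.   1.17 1.41]
turn tool [ 0.     -0.0005  0.0021] shift in target axes [-0.8  0.5  1.8]
shift now [-0.8  0.5  1.8]
```

Call:
jog_arm(rows=[0,0,0.7,0,0,0,0,0,0,0.7,0,0,0,0,0,0,0.6,0,0,0,0,0,0,0,0,0,0,0,0,0,0,0,0,0,0,0,0,0,0,0,0,0,0,0,0,0,0,0,0,0,0,0,0,0,0,0])

```text
clock: 17.9
ee_pos: [0.504, 0.2872, 0.0864]
orientation: [[0.865, 0.502, 0.0], [0.502, -0.865, 0.0], [0.0, 0.0, -1.0]]
force: [-1.8, 0.3, 2.9]
grip_width: 0.0279
gripper_force: 40.0
```

```bash
python3 go.py .5036 .2864 .0864 -60
```

```text
t 17.9 pos [0.504  0.2872 0.0864] F [-1.8  0.3  2.9] M [-0.18  0.44  0.09] w 0.0279 gf 40.0 q [ 0.37  0.34  1.64 -0.    1.17  1.41]
turn tool [ 0.0001 -0.0004  0.0022] shift in target axes [-0.7  0.5  0. ]
shift now [-0.7  0.5  0. ]
```

Seated on the rim at the original height, with a 5 N rise. Releasing.

Call:
jog_arm(rows=[0,0,0,0,0,0,10,0,0,0,0,0,0,40,0,0,0,0,0,0,70,0,0,0,0,0,0,90,0,0,0,0,0,0,90,0,0,0,0,0,0,90,0,0,0,0,0,0,90,0,0,0,0,0,0,90])

```text
clock: 18.7
ee_pos: [0.5039, 0.2871, 0.0859]
orientation: [[0.865, 0.502, 0.0], [0.502, -0.865, 0.0], [0.0, -0.0, -1.0]]
force: [0.5, 0.4, 0.6]
grip_width: 0.0804
gripper_force: 0.0
```

Call:
jog_arm(rows=[0,0,-10,0,0,0,90,0,0,-30,0,0,0,90,0,0,-40,0,0,0,90,0,0,-40,0,0,0,50,-30,30,0,0,0,0,0,-35,35,0,0,0,0,0,-35,35,0,0,0,0,0,-35,35,0,0,0,0,0])

```text
clock: 19.5
ee_pos: [0.4544, 0.1012, 0.207]
orientation: [[0.864, 0.503, 0.002], [0.503, -0.864, -0.0], [0.002, 0.001, -1.0]]
force: [0.9, -0.1, -0.5]
grip_width: 0.0479
gripper_force: 0.0
```

```bash
python3 go.py .4 -.1 .2 -60; python3 - <<'E'
from h import *
T=grab('top'); S=grab('scene')
for c,s,_ in blobs(T,(40,100,40),(85,255,255),25,box=(80,140,230,270)): print('T',c,s)
for c,s,_ in blobs(S,(40,100,40),(85,255,255),20,box=(380,190,430,260)): print('S',c,s)
a=cv2.resize(S['pixels'][180:300,230:460],None,fx=2.5,fy=2.5);cv2.imwrite('pics/s4.png',cv2.cvtColor(a,cv2.COLOR_RGB2BGR))
E
```

```text
t 19.5 pos [0.4544 0.1012 0.207 ] F [ 0.9 -0.1 -0.5] M [-0.01  0.01 -0.  ] w 0.0479 gf 0.0 q [ 0.03 -0.03  1.8  -0.    1.38  1.08]
turn tool [ 0.0011 -0.0016  0.0034] shift in target axes [-147.7  147.1    7. ]
shift now [-148.2  146.6    7. ]
T [146.41121495 218.80373832] [137 215  21   8 107]
S [406.53932584 208.2247191 ] [401 204  12   9  89]
S [404.2278481 223.907173 ] [398 213  14  22 237]
S [402.27777778 237.58333333] [397 235  12   5  36]
```

View pics/s4.png

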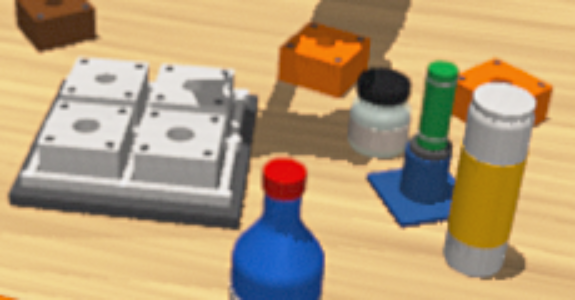

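The gauge stands in its cup as before (handle at (404,224) in the scene view, against (403.6,224) originally), and the blocks are in place. Next is the keypad, and both keys are red.

Call:
jog_arm(rows=[-17,45,0,0,0,0,0,-17,45,0,0,0,0,0,-17,45,0,0,0,0,0,-17,45,0,0,0,0,0,-17,45,0,0,0,0,0,-17,45,0,0,0,0,0,-17,40,0,0,0,0,0,0,0,0,0,0,0,0])

```text
clock: 20.4
ee_pos: [0.5088, -0.2299, 0.2066]
orientation: [[0.867, 0.497, 0.002], [0.497, -0.867, -0.003], [0.0, 0.003, -1.0]]
force: [0.4, 0.4, 0.7]
grip_width: 0.0005
gripper_force: 0.0
```

Call:
jog_arm(rows=[0,0,20,0,0,0,0,0,0,30,0,0,0,0,0,0,30,0,0,0,0,0,0,0,0,0,0,0,0,0,0,0,0,0,0,0,0,0,0,0,0,0,0,0,0,0,0,0,0,0,0,0,0,0,0,0])

```text
clock: 21.2
ee_pos: [0.5085, -0.2257, 0.1276]
orientation: [[0.865, 0.502, 0.003], [0.502, -0.865, -0.002], [0.001, 0.003, -1.0]]
force: [0.6, -0.4, -0.5]
grip_width: 0.0006
gripper_force: 0.0
```

```bash
python3 go.py .4985 -.272 .06 -60; python3 - <<'E'
from h import *
T=grab('top')
for c,s,_ in blobs(T,(40,100,40),(85,255,255),25,box=(80,140,230,270)): print('T',c,s)
E
```

```text
t 21.2 pos [ 0.5085 -0.2257  0.1276] F [ 0.6 -0.4 -0.5] M [-0.03 -0.01  0.04] w 0.0006 gf 0.0 q [-0.57  0.24  1.67  0.    1.23  0.47]
turn tool [ 0.0026 -0.0014  0.0023] shift in target axes [-31.8  35.1  67.6]
shift now [-32.   34.8  67.7]
T [146.23394495 221.6146789 ] [136 215  22  14 218]
```

Call:
jog_arm(rows=[-16,18,0,0,0,0,0,-16,17,0,0,0,0,0,0,0,20,0,0,0,0,0,0,25,0,0,0,0,0,0,15,0,0,0,0,0,0,5,0,0,0,0,0,0,0,0,0,0,0,0,0,0,0,0,0,0])

```text
clock: 22.05
ee_pos: [0.4982, -0.272, 0.0619]
orientation: [[0.865, 0.502, 0.001], [0.502, -0.865, -0.001], [0.001, 0.002, -1.0]]
force: [-0.4, -0.1, -0.6]
grip_width: 0.0005
gripper_force: 0.0
```

```bash
python3 go.py .4985 -.272 .045 -60; python3 - <<'E'
from h import *
T=grab('top'); a=cv2.resize(T['pixels'][150:290,340:500],None,fx=4,fy=4);cv2.imwrite('pics/t5.png',cv2.cvtColor(a,cv2.COLOR_RGB2BGR))
print(proj(T,r.read_state()['ee_pos']))
E
```

```text
t 22.05 pos [ 0.4982 -0.272   0.0619] F [-0.4 -0.1 -0.6] M [-0.01 -0.    0.04] w 0.0005 gf 0.0 q [-0.65  0.35  1.68  0.    1.11  0.39]
turn tool [ 0.0015 -0.0007  0.0024] shift in target axes [ 0.3  0.2 16.9]
shift now [ 0.3  0.2 16.9]
[405.0604767  230.79863641]
```

View pics/t5.png

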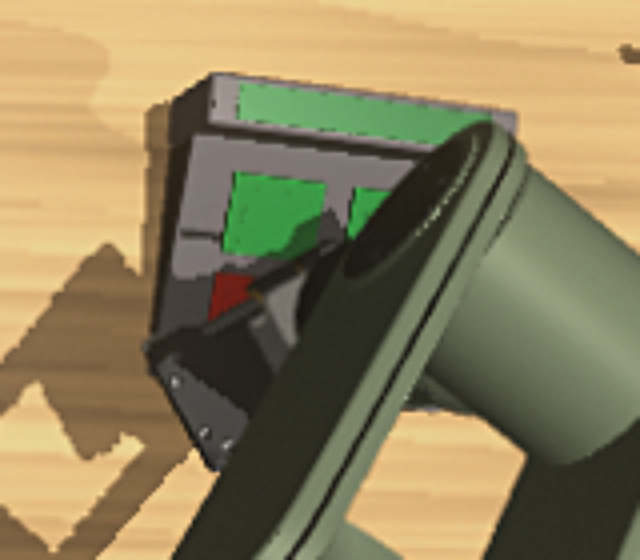

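The gripper is above the blue column's red key (TCP projects to (405,231); key centre (403,229)). Pressing down slowly.

Call:
jog_arm(rows=[0,0,5,0,0,0,0,0,0,3,0,0,0,0,0,0,2,0,0,0,0,0,0,1,0,0,0,0,0,0,1,0,0,0,0,0,0,1,0,0,0,0,0,0,0,0,0,0,0,0,0,0,0,0,0,0])

```text
clock: 22.9
ee_pos: [0.4974, -0.2716, 0.048]
orientation: [[0.865, 0.502, 0.0], [0.502, -0.865, -0.0], [0.0, 0.0, -1.0]]
force: [0.1, -0.7, 0.4]
grip_width: 0.0003
gripper_force: 0.0
```

```bash
python3 go.py .4985 -.272 .045 -60
```

```text
t 22.9 pos [ 0.4974 -0.2716  0.048 ] F [ 0.1 -0.7  0.4] M [-0.05 -0.03  0.01] w 0.0003 gf 0.0 q [-0.65  0.37  1.69 -0.    1.08  0.39]
turn tool [ 0.     -0.      0.0022] shift in target axes [0.7 0.9 3. ]
shift now [0.7 0.9 3. ]
```

Call:
jog_arm(rows=[0,0,1,0,0,0,0,0,0,1,0,0,0,0,0,0,1,0,0,0,0,0,0,0,0,0,0,0,0,0,0,0,0,0,0,0,0,0,0,0,0,0,0,0,0,0,0,0,0,0,0,0,0,0,0,0])

```text
clock: 23.7
ee_pos: [0.4979, -0.2718, 0.0453]
orientation: [[0.865, 0.502, 0.001], [0.502, -0.865, -0.001], [0.001, 0.001, -1.0]]
force: [0.6, -0.1, 3.9]
grip_width: 0.0006
gripper_force: 1.9
```

```bash
python3 go.py .4985 -.272 .045 -60
```

```text
t 23.7 pos [ 0.4979 -0.2718  0.0453] F [ 0.6 -0.1  3.9] M [ 0.01 -0.26  0.05] w 0.0006 gf 1.9 q [-0.65  0.37  1.69  0.    1.08  0.39]
turn tool [ 0.0009 -0.0006  0.0021] shift in target axes [0.4 0.5 0.3]
shift now [0.4 0.5 0.3]
```

Contact at 4 N. I'm pressing further and holding.

Call:
jog_arm(rows=[0,0,1,0,0,0,0,0,0,1,0,0,0,0,0,0,0.5,0,0,0,0,0,0,0,0,0,0,0,0,0,0,0,0,0,0,0,0,0,0,0,0,0,0,0,0,0,0,0,0,0,0,0,0,0,0,0])

```text
clock: 24.5
ee_pos: [0.4984, -0.2719, 0.0437]
orientation: [[0.865, 0.502, 0.002], [0.502, -0.865, -0.001], [0.001, 0.002, -1.0]]
force: [0.7, 1.6, 9.2]
grip_width: 0.0005
gripper_force: 4.1
```

```bash
python3 go.py .4985 -.272 .045 -60
```

```text
t 24.5 pos [ 0.4984 -0.2719  0.0437] F [0.7 1.6 9.2] M [ 0.3  -0.17  0.02] w 0.0005 gf 4.1 q [-0.65  0.37  1.69  0.    1.07  0.39]
turn tool [ 0.0016 -0.0012  0.0023] shift in target axes [ 0.1  0.1 -1.3]
shift now [ 0.1  0.2 -1.3]
```

Call:
jog_arm(rows=[0,0,0.3,0,0,0,0,0,0,0,0,0,0,0,0,0,0,0,0,0,0,0,0,-2,0,0,0,0,0,0,-6,0,0,0,0,0,0,-12,0,0,0,0,0,0,-10,0,0,0,0,0,0,0,0,0,0,0])

```text
clock: 25.3
ee_pos: [0.4984, -0.2725, 0.074]
orientation: [[0.865, 0.502, 0.002], [0.502, -0.865, -0.002], [0.001, 0.003, -1.0]]
force: [0.2, -0.5, 0.5]
grip_width: 0.0006
gripper_force: 0.0
```

```bash
python3 go.py .4917 -.3394 .06 -60
```

```text
t 25.3 pos [ 0.4984 -0.2725  0.074 ] F [ 0.2 -0.5  0.5] M [-0.03 -0.04  0.  ] w 0.0006 gf 0.0 q [-0.65  0.33  1.68 -0.    1.13  0.39]
turn tool [ 0.003  -0.0011  0.0021] shift in target axes [-39.2  54.6  14. ]
shift now [-39.4  54.5  14.1]
```

Call:
jog_arm(rows=[-10,14,0,0,0,0,0,-19,27,0,0,0,0,0,-10,13,0,0,0,0,0,0,0,8,0,0,0,0,0,0,12,0,0,0,0,0,0,4,0,0,0,0,0,0,1,0,0,0,0,0,0,0,0,0,0,0])

```text
clock: 26.1
ee_pos: [0.4903, -0.3365, 0.0465]
orientation: [[0.864, 0.503, -0.002], [0.503, -0.864, 0.002], [-0.001, -0.002, -1.0]]
force: [-0.7, -0.4, -0.0]
grip_width: 0.0007
gripper_force: 0.3
```

```bash
python3 go.py .4917 -.3394 .045 -60
```

```text
t 26.1 pos [ 0.4903 -0.3365  0.0465] F [-0.7 -0.4 -0. ] M [0.04 0.02 0.02] w 0.0007 gf 0.3 q [-0.75  0.42  1.62 -0.    1.1   0.3 ]
turn tool [-0.0022  0.0007  0.0033] shift in target axes [-0.2  3.2  1.5]
shift now [-0.2  3.2  1.5]
```

Call:
jog_arm(rows=[0,0,0,0,0,0,0,0,0,1,0,0,0,0,0,0,1,0,0,0,0,0,0,0,0,0,0,0,0,0,0,0,0,0,0,0,0,0,0,0,0,0,0,0,0,0,0,0,0,0,0,0,0,0,0,0])

```text
clock: 26.9
ee_pos: [0.4912, -0.3381, 0.0455]
orientation: [[0.865, 0.502, 0.001], [0.502, -0.865, -0.0], [0.001, 0.001, -1.0]]
force: [1.4, 0.6, 3.5]
grip_width: 0.0003
gripper_force: 1.7
```

```bash
python3 go.py .4917 -.3394 .045 -60
```

```text
t 26.9 pos [ 0.4912 -0.3381  0.0455] F [1.4 0.6 3.5] M [ 0.27 -0.32 -0.01] w 0.0003 gf 1.7 q [-0.75  0.42  1.62  0.    1.1   0.3 ]
turn tool [ 0.0009 -0.0006  0.0021] shift in target axes [-0.2  1.4  0.5]
shift now [-0.2  1.4  0.5]
```

Call:
jog_arm(rows=[0,0,1,0,0,0,0,0,0,1,0,0,0,0,0,0,0.7,0,0,0,0,0,0,0,0,0,0,0,0,0,0,0,0,0,0,0,0,0,0,0,0,0,0,0,0,0,0,0,0,0,0,0,0,0,0,0])

```text
clock: 27.7
ee_pos: [0.4918, -0.3382, 0.0438]
orientation: [[0.865, 0.502, 0.002], [0.502, -0.865, -0.001], [0.001, 0.002, -1.0]]
force: [0.8, 2.6, 8.8]
grip_width: 0.0002
gripper_force: 4.1
```

```bash
python3 go.py .4917 -.3394 .045 -60
```

```text
t 27.7 pos [ 0.4918 -0.3382  0.0438] F [0.8 2.6 8.8] M [ 0.56 -0.27 -0.01] w 0.0002 gf 4.1 q [-0.75  0.43  1.62  0.    1.1   0.3 ]
turn tool [ 0.0016 -0.0013  0.0021] shift in target axes [-0.7  1.  -1.2]
shift now [-0.7  1.  -1.2]
```

Call:
jog_arm(rows=[0,0,0.3,0,0,0,0,0,0,0,0,0,0,0,0,0,0,0,0,0,0,0,0,-2,0,0,0,0,0,0,-10,0,0,0,0,0,0,-30,0,0,0,0,0,0,-40,0,0,0,0,0,0,-40,0,0,0,0])

```text
clock: 28.5
ee_pos: [0.4892, -0.3374, 0.164]
orientation: [[0.865, 0.502, -0.003], [0.502, -0.865, 0.002], [-0.002, -0.003, -1.0]]
force: [-0.5, 0.7, -0.8]
grip_width: 0.0005
gripper_force: 0.0
```

Call:
jog_arm(rows=[0,0,0,0,0,0,0,0,0,0,0,0,0,0,0,0,0,0,0,0,0,0,0,0,0,0,0,0,0,0,0,0,0,0,0,0,0,0,0,0,0,0,0,0,0,0,0,0,0,0,0,0,0,0,0,0])

```text
clock: 29.3
ee_pos: [0.4908, -0.3378, 0.1639]
orientation: [[0.865, 0.502, -0.0], [0.502, -0.865, 0.0], [-0.0, -0.0, -1.0]]
force: [0.3, 0.3, -0.1]
grip_width: 0.0006
gripper_force: 0.0
```

```bash
python3 - <<'E'
from h import *
print(r.read_state()['force'],r.read_state()['ee_pos']); print(r.finish_job())
E
```

```text
[ 0.30391516  0.2657463  -0.11890542] [ 0.49075744 -0.33780559  0.16392713]
the job is handed in; nothing more can be done
None
```

Both blocks failed (the gauge stopped about 3 mm in at each mouth), the gauge is back in its blue cup, blue red then yellow red were each pressed at about 9 N and held for over half a second, and the job was handed in at 29 s; no verdict came back.

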